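Find the junction-box cover that rocks and snap it home

ROBOT

A 6-joint arm with a two-finger parallel gripper is mounted at the origin on a cart in front of the work surface, level with it; the furniture and walls round the work are solid. World frame = base frame: x ahead of the robot, y to its left, z up, the work surface at z = 0. Lengths are in mm, angles in rad, forces in N, time in s.
With the tool pointing down it reaches from about 300 to 850 mm from the base axis. Payload 5.4 kg.
Tool frame: the origin (TCP) lies on the mounting face of the last link; the fingertips stand 173 mm ahead of it and the grasp point (between the pads) lies 155 mm ahead of it (tip_reach is the distance from the TCP to the fingertips, in mm); z points along the fingers, y is the direction in which the jaws open and shut (so a half turn about z gives the same grasp; the last joint's range is limited). The gripper opens to 85 mm and grips with 20 to 120 N. Pads are 22 mm wide; open, the fingers measure 114 mm over their backs; the gripper's body (76 mm by 85 mm) begins 54 mm behind the grasp point. The pads swing forward as they close: fully open they stand 13 mm farther back than shut.
Start: joints at [-0.21, 0.158, 1.597, -0, 1.386, -0.21], TCP at [574.985, -0.018, 404.699] pointing down, gripper open.
Joint ranges: [-2.91, 2.91], [-0.94, 2.29], [0.18, 2.7], [-1.29, 4.43], [0.17, 2.64], [-3, 3]. Speed limits (rad/s): [2.57, 2.57, 3.14, 3.14, 3.14, 3.14].

INTERFACE

Orientations are given as a unit quaternion [w, x, y, z].
In Python, from bench import * gives the robot as it stands.
- The arm moves only by the tool apply_moves, never from a script. Its argument "commands" is a list that holds one entry, the list of rows, each a list of 4 numbers: the shift along the tool's x, y, z in mm, then the turn about the tool's z in rad. In form: [[[dx, dy, dz, roll], ...]]. A call has 1 to 8 rows; each row shifts and turns the commanded pose from where the row before left it, along the tool's axes as they then stand; what a row does not reach is not made up. A row lasts 1/12 s, in which the tool goes at most 41.7 mm and 7.16 degrees, less where a joint would pass 70% of its speed; a pose out of reach is approached as far as the arm can. A call with a gripper value outside its range is refused whole. "claw" is the closure, from 0 (fully open) to 1 (shut), set as the call begins (left out, the last holds). The fingers move at their own pace and stop on an object; "grip_force" is the grip in N (left out, the last holds). Time passes only in rows, so rows that do not move let the fingers close. It gives the time, the measured TCP pose, the force and the opening at its end, in the units of the state.
- get_state(): the state, without advancing time (a new reading comes with each control period).
- get_image(name): name is "scene" or "side" or "wrist"; returns the picture (420x560x3 uint8, blue, green, red); there is no depth.
- get_calibration(name): a dict with "intrinsics" (3x3 intrinsics, pixels), "rvec" (rotation vector, rad) and "tvec" (3), from world to camera coordinates, as OpenCV has them; the wrist camera has in their place "T_tool_cam" (4x4, takes a point from camera to tool coordinates, whose origin is the TCP and whose axes are the flange's). Camera axes: x right, y down, z forward; pixel columns grow to the right and rows downward; lengths in mm; the calibration is good to about 2 mm. A picture is of the moment at which its call begins: read the wrist's pose just before it. get_calibration takes no time and is no camera call.
- sign_off(): hands the job in, once; it reports no verdict.
The state is a dict: "clock": time; "qpos": joint angles; "qd": joint speeds; "joint_torque": joint torques, N m; "eef_pos": TCP position; "eef_rot": TCP orientation; "ft_force": force on the tool from outside, world axes, zero at the start; "ft_torque": the same for the moment, N m; "gripper_width": finger opening in mm.
Only numpy, scipy, OpenCV 4.12 (cv2) and the standard library are available. Lean on these libraries where they do the work, as an engineer would, in place of code of your own. Each camera call takes 0.05 s, during which the arm holds its last target.

TASK

One of the four white covers on the junction boxes of the mounting board is not snapped on. With shut fingertips, press lightly near a short edge of one cover after another until you find the one that rocks end to end, then press that cover down in the middle until it snaps fully home. Only press: do not lift or pull off any cover, and leave the marker, the screwdriver and the brass fitting lying where they are.

Things in the scene. Friction and masses are not known exactly. Their poses are not given: they have to be found in the camera images.
- cover_a: One of four identical white push-on covers, each on its own grey junction box: a flat cap 95 mm long (its x) by 59 mm wide (its y) with an 11 mm skirt that hangs over the box walls with 1 mm play and hides the joint. Origin: centre of its flat top, z up, 45 to 55 mm above the bench. Two beads under the middles of its long sides snap past two sprung clips in the box. The loose one may be on any box.
- cover_b: As cover_a. The cover that is not home lies level on its two clips and rocks about its own y axis: a push of 1 N or so near either end of its length (30 to 42 mm from the middle) dips that end 4 to 5 mm onto the box rim (slope about 0.12 rad; a broad flat fingertip sinks 2.5 to 3 mm); let go, it lies about level again. Under 8 N there does not seat it; more may.
- cover_c: As cover_a. A cover that is home rests on the box rim: pressed near an end it gives less than 1 mm and does not rock. The boxes stand on foot pads that differ by up to 4 mm in height, so the height of a cover does not tell whether it is home.
- cover_d: As cover_a. The loose cover is seated by pressing at its middle (within 8 mm) with 8 to 15 N, never over 20 N: the clips give, sometimes one long side just before the other, and it drops 5 mm onto the rim, level, where the clips keep it; then it gives no more.
- plate: Plywood mounting board, 250 x 215 x 6 mm, fixed to the bench. The four grey junction boxes (88 x 54 x 36 mm, a black blanked cable gland in the end facing the robot) stand on it in two rows of two, about 122 mm apart along its x and 95 mm along its y. Origin: centre of its underside, z up. The covers' x axes run along its x.
- marker: Felt marker with black cap, 130 mm long, 17 mm thick, lying loose on the plate between the boxes, along the plate's x. Origin: under its middle. To be left alone.
- screwdriver: Yellow screwdriver, 179 mm long, handle 29 mm thick, lying loose on the bench to the right of the plate. Origin: under its middle. To be left alone.
- fitting: Brass pipe nipple, 24 mm wide, 36 mm high, standing loose on the bench to the left of the plate. Origin: centre of its foot. To be left alone.
There are look-alikes about, which are no part of the job. Leave any green or orange look-alike of the cover_b alone.

How it is judged (in metres and radians):
On the way, in this order (a step that is already met when the one before it is completed fails the run):
1. the loose cover is found: it rocks under the finger (its length slopes by more than 0.05 rad while a finger presses it) ((((angle between cover_a's own x axis and vertical above 1.6208 rad or angle between cover_a's own x axis and vertical below 1.5208 rad) and contact force between the fingers and cover_a above 0.3 N) or ((angle between cover_b's own x axis and vertical above 1.6208 rad or angle between cover_b's own x axis and vertical below 1.5208 rad) and contact force between the fingers and cover_b above 0.3 N) or ((angle between cover_c's own x axis and vertical above 1.6208 rad or angle between cover_c's own x axis and vertical below 1.5208 rad) and contact force between the fingers and cover_c above 0.3 N) or ((angle between cover_d's own x axis and vertical above 1.6208 rad or angle between cover_d's own x axis and vertical below 1.5208 rad) and contact force between the fingers and cover_d above 0.3 N))), for 0.1 s.
2. the loose cover is snapped home: 3.5 to 8 mm from where it was, level within 0.03 rad, the other three within 3 mm of where they were (((distance of cover_a from where it was at the start of the episode between 0.0035 and 0.008 m and distance of each of cover_b, cover_c, cover_d from where it was at the start of the episode below 0.003 m) or (distance of cover_b from where it was at the start of the episode between 0.0035 and 0.008 m and distance of each of cover_a, cover_c, cover_d from where it was at the start of the episode below 0.003 m) or (distance of cover_c from where it was at the start of the episode between 0.0035 and 0.008 m and distance of each of cover_a, cover_b, cover_d from where it was at the start of the episode below 0.003 m) or (distance of cover_d from where it was at the start of the episode between 0.0035 and 0.008 m and distance of each of cover_a, cover_b, cover_c from where it was at the start of the episode below 0.003 m)) and angle between each of cover_a, cover_b, cover_c, cover_d's own z axis and vertical below 0.03 rad), for 0.2 s.
At the end, for the whole second after the job is handed in: One cover (the loose one) has gone down into its home, 3.5 to 8 mm from where it was; the other three lie within 3 mm of where they were; all four are level within 0.03 rad and at rest (all of step 2 and linear speed of each of cover_a, cover_b, cover_c, cover_d below 0.01 m/s); the robot touches nothing.
It fails at once if a cover is lifted (its top more than 65 mm above the bench, or tipped more than 0.3 rad) (height (world z) of any of cover_a, cover_b, cover_c, cover_d above 0.065 m or angle between any of cover_a, cover_b, cover_c, cover_d's own z axis and vertical above 0.3 rad).
It fails at once if the marker, the screwdriver or the fitting is moved by more than 20 mm (distance of any of marker, screwdriver, fitting from where it was at the start of the episode above 0.02 m).
It also fails if it takes over 48 s, if anything falls off the work surface, if the arm or the gripper's body presses on something with over 40 N, if the wrist force passes 120 N, or if a joint passes its speed limit or range.

## Working session

There is one attempt and no reset: what is moved stays moved. The work goes in short steps, Python scripts to look and compute and a tool call to move; the robot and the scene stay as the last step left them, time stands still between calls to the robot, and variables do not carry over. Pictures are saved under pics/ and viewed, and the job is handed in when it is done.

Besides the shell and the picture viewer there is one more tool, called as name(argument=value, ...), one argument or row to a line, values as JSON. apply_moves: Moves the arm, as the interface text tells. Its arguments: {"type":"object","properties":{"commands":{"type":"array"},"claw":{"type":"number"},"grip_force":{"type":"number"}},"required":["commands"]}

```bash
mkdir -p pics
python3 - <<'E'
from bench import *
import cv2
for n in ["scene","side","wrist"]:
    s=get_state(); im=get_image(n); cv2.imwrite(f"pics/{n}0.png",im)
    print(n,get_calibration(n))
print(s)
E
```

```text
scene {'intrinsics': array([[431.55639197,   0.        , 282.74091475],
       [  0.        , 431.55639197, 201.21349212],
       [  0.        ,   0.        ,   1.        ]]), 'rvec': array([ 2.23457186, -1.01916946,  0.40857692]), 'tvec': array([-577.1557812 ,  160.26002372, 1181.21555593])}
side {'intrinsics': array([[458.38790709,   0.        , 273.75167789],
       [  0.        , 458.38790709, 210.96334377],
       [  0.        ,   0.        ,   1.        ]]), 'rvec': array([ 2.16052723, -0.48823856,  0.25219751]), 'tvec': array([-609.45830097,   16.95589386, 1356.41121202])}
wrist {'intrinsics': array([[297.31168175,   0.        , 282.46269733],
       [  0.        , 297.31168175, 210.55789625],
       [  0.        ,   0.        ,   1.        ]]), 'T_tool_cam': array([[-6.69294279e-05, -9.58355490e-01, -2.85577925e-01,
         7.23073179e+01],
       [ 9.99999759e-01, -2.61671713e-04,  6.43765134e-04,
        -9.55783175e-01],
       [-6.91683515e-04, -2.85577813e-01,  9.58355276e-01,
         3.06546910e+01],
       [ 0.00000000e+00,  0.00000000e+00,  0.00000000e+00,
         1.00000000e+00]])}
{'clock': 0.1, 'qpos': array([-2.10162367e-01,  1.59014329e-01,  1.59812575e+00,  9.47721638e-07,
        1.38619216e+00, -2.10102034e-01]), 'qd': array([-0.00011143, -0.00417382, -0.00073096, -0.00264724, -0.00059074,
        0.00014545]), 'joint_torque': array([-7.57551825e-04, -3.96992576e+01, -3.32336462e+01, -2.75585571e-04,
        4.22027864e-03, -6.59638424e-07]), 'eef_pos': array([ 5.74747239e+02, -2.96239658e-03,  4.03789454e+02]), 'eef_rot': array([-7.30049844e-04,  7.07127906e-01,  7.07085121e-01, -4.72826194e-04]), 'ft_force': array([0.65669495, 0.66403283, 0.52328079]), 'ft_torque': array([ 0.00968121, -0.04931087,  0.03984822]), 'gripper_width': 85.24922651789882}
```

View pics/scene0.png

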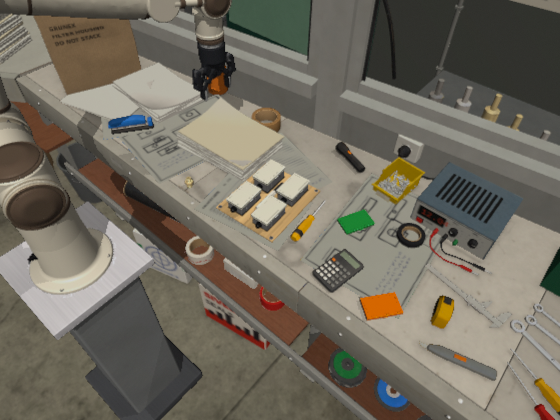

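View pics/side0.png

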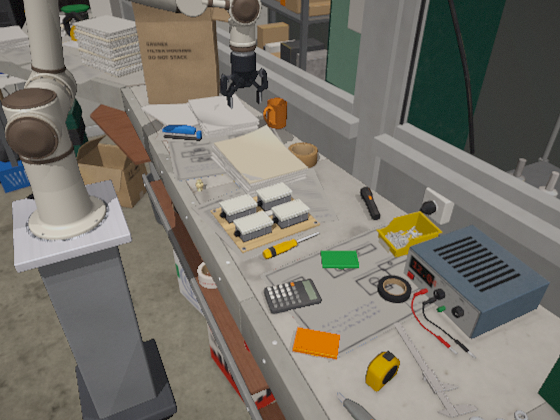

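View pics/wrist0.png

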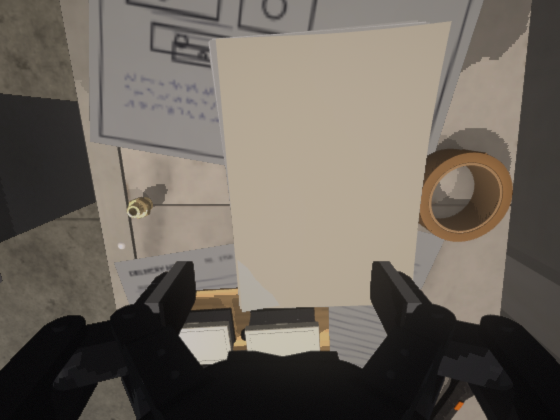

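The scene view shows four white covers at about (243,198), (269,174), (292,188) and (268,212). The fitting is near (189,181) and the screwdriver near (305,225). I'll work out rough positions from these.

```bash
cat > h.py <<'E'
import numpy as np, cv2
from bench import *
from scipy.spatial.transform import Rotation as R
def cam(n,s=None):
    c=get_calibration(n);K=c["intrinsics"]
    if n=="wrist":
        T=np.eye(4);q=s["eef_rot"];T[:3,:3]=R.from_quat([q[1],q[2],q[3],q[0]]).as_matrix();T[:3,3]=s["eef_pos"]
        W=T@c["T_tool_cam"];return K,W[:3,:3],W[:3,3]
    r=cv2.Rodrigues(c["rvec"])[0];return K,r.T,-r.T@c["tvec"]
def ray(c,p,z):
    K,Rm,o=c;d=Rm@np.linalg.inv(K)@np.array([p[0],p[1],1.]);return o+d*(z-o[2])/d[2]
def proj(c,X):
    K,Rm,o=c;p=K@(Rm.T@(np.asarray(X,float)-o));return p[:2]/p[2]
E
python3 - <<'E'
from h import *
for n,pts in [("scene",[(243,198),(269,174),(292,188),(268,212)]),("side",[(238,207),(273,193),(291,210),(253,228)])]:
    c=cam(n)
    for p in pts: print(n,ray(c,p,50).round(0))
c=cam("scene");print(ray(c,(189,181),18))
E
```

```text
scene [ 443. -225.   50.]
scene [ 568. -216.   50.]
scene [ 570. -308.   50.]
scene [ 451. -317.   50.]
side [ 449. -235.   50.]
side [ 571. -213.   50.]
side [ 580. -313.   50.]
side [ 450. -342.   50.]
[401.5318351  -25.69544979  18.        ]
```

apply_moves(
  commands=[
    [[-37, -8, 0, 0], [-37, -8, 0, 0], [-37, -8, 0, 0], [-37, -8, 0, 0], [-37, -8, 0, 0], [-37, -8, 0, 0], [-37, -8, 0, 0], [-37, -8, 0, 0]],
  ],
  claw=1,
)

```text
clock: 0.82
eef_pos: [510.2, -297.7, 404.4]
eef_rot: [-0.0, 0.707, 0.707, 0.0]
ft_force: [0.6, -0.1, -0.8]
gripper_width: 0.1
```

Run:
```python
from h import *
s=get_state(); im=get_image("wrist"); cv2.imwrite("pics/w1.png",im)
print(s["clock"],s["eef_pos"],s["eef_rot"],s["gripper_width"],s["qd"].round(3))
```

```text
0.8167 [ 510.173067   -297.67584476  404.38681065] [-2.64196386e-04  7.07139470e-01  7.07074041e-01  2.89888061e-05] 0.11450648216878277 [-0.696  0.332 -0.382  0.004  0.043 -0.689]
```

View pics/w1.png

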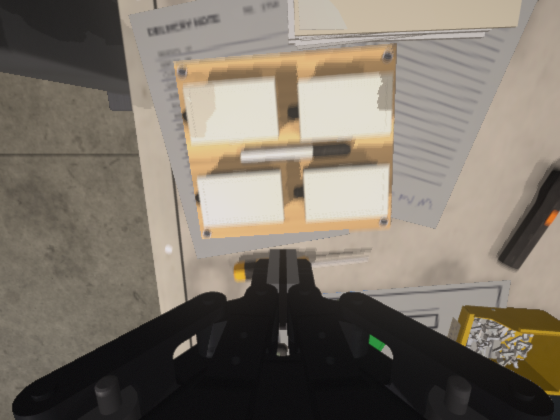

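The wrist view shows the whole board. The covers are at about (232,110), (346,106), (240,196) and (346,193), and the marker lies between the rows. Next I'll segment the white tops from a settled picture.

Run:
```python
from h import *
get_image("scene")
s=get_state(); im=get_image("wrist")
print(s["eef_pos"],s["qd"].round(3))
c=cam("wrist",s)
hsv=cv2.cvtColor(im,cv2.COLOR_BGR2HSV)
m=((hsv[...,1]<50)&(hsv[...,2]>140)).astype(np.uint8)*255
roi=np.zeros_like(m);roi[68:230,180:393]=255;m&=roi
m=cv2.morphologyEx(m,cv2.MORPH_CLOSE,np.ones((9,9)))
m=cv2.morphologyEx(m,cv2.MORPH_OPEN,np.ones((15,15)))
out=im.copy()
for k in cv2.findContours(m,cv2.RETR_EXTERNAL,cv2.CHAIN_APPROX_NONE)[0]:
    if cv2.contourArea(k)<1500: continue
    r=cv2.minAreaRect(k);b=cv2.boxPoints(r);cv2.polylines(out,[b.astype(int)],True,(0,0,255),1)
    w=np.array([ray(c,p,50)[:2] for p in b]); 
    e1=w[1]-w[0];e2=w[2]-w[1]
    print(np.round(r[0]),w.mean(0).round(1),np.linalg.norm(e1).round(1),np.linalg.norm(e2).round(1),np.degrees(np.arctan2(e1[1],e1[0])).round(1))
cv2.imwrite("pics/w2.png",cv2.resize(out[40:250,150:430],None,fx=2.5,fy=2.5))
```

```text
[ 509.34098815 -300.67799491  404.25114698] [ 0.079 -0.025  0.037  0.051  0.022  0.051]
[232. 198.] [ 451.  -311.2] 114.7 68.8 3.1
[349. 186.] [ 581.6 -298.6] 92.5 59.0 3.1
[228. 105.] [ 452.5 -212.7] 100.1 59.2 3.5
[347.  99.] [ 574.4 -207.8] 93.1 60.2 2.6
```

View pics/w2.png

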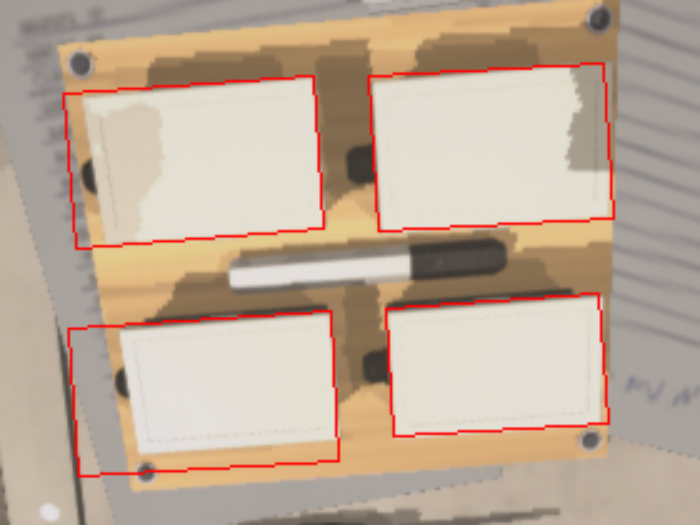

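Run:
```python
from h import *
s=get_state();c=cam("wrist",s); print(s["clock"],s["eef_pos"])
Q={"UL":[(83,96),(315,78),(323,229),(103,244)],"UR":[(371,78),(602,66),(613,218),(380,230)],
"LL":[(122,328),(330,312),(338,440),(140,453)],"LR":[(387,310),(598,295),(606,424),(395,436)]}
for k,v in Q.items():
    w=np.array([ray(c,(p[0]/2.5+150,p[1]/2.5+40),50)[:2] for p in v])
    d=w[1]+w[2]-w[0]-w[3]; e=w[0]+w[1]-w[2]-w[3]
    print(k,w.mean(0).round(1),np.linalg.norm(d/2).round(1),np.linalg.norm(e/2).round(1),np.degrees(np.arctan2(d[1],d[0])).round(1))
```

```text
0.9667 [ 510.09011928 -298.28725815  404.15593701]
UL [ 458.  -209.4] 93.3 58.0 3.7
UR [ 575.  -204.6] 94.7 58.8 2.5
LL [ 465.  -302.6] 91.1 58.1 3.9
LR [ 582.4 -295.4] 93.4 58.1 3.5
```

Run:
```python
from h import *
s=get_state(); print(s["clock"],s["eef_pos"],s["qd"].round(3))
C=np.array([520,-253.]);a=np.radians(3.4);u=np.array([np.cos(a),np.sin(a)]);v=np.array([-u[1],u[0]])
ims=[]
for n,box,f in [("scene",(205,145,120,105),5),("wrist",(150,40,280,200),2.5)]:
    s=get_state(); im=get_image(n);c=cam(n,s)
    x,y,w,h=box;o=cv2.resize(im[y:y+h,x:x+w],None,fx=f,fy=f,interpolation=cv2.INTER_CUBIC)
    for i in(-1,1):
        for j in(-1,1):
            q=C+i*61*u+j*47.5*v
            if n=="scene":print(q.round(1))
            P=[(np.array(proj(c,[*(q+p*47.5*u+t*29.5*v),50]))-[x,y])*f for p,t in[(-1,-1),(1,-1),(1,1),(-1,1)]]
            cv2.polylines(o,[np.array(P).astype(int)],True,(0,0,255),1)
    cv2.imwrite(f"pics/o_{n}.png",o)
```

```text
0.9667 [ 510.09011928 -298.28725815  404.15593701] [ 0.058 -0.019  0.025  0.02   0.009  0.015]
[ 461.9 -304. ]
[ 456.3 -209.2]
[ 583.7 -296.8]
[ 578.1 -202. ]
```

View pics/o_scene.png

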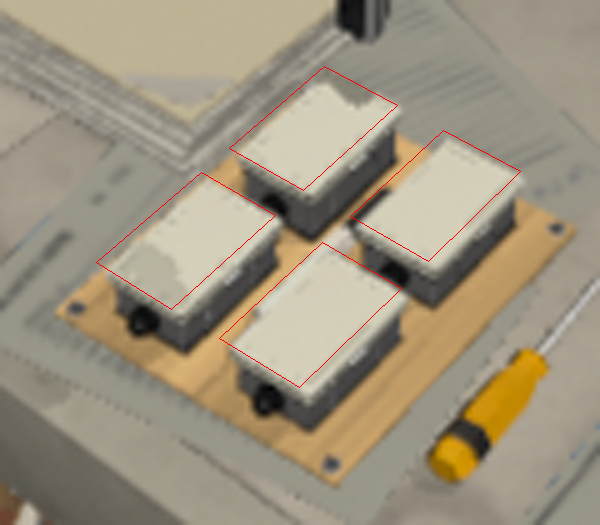

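View pics/o_wrist.png

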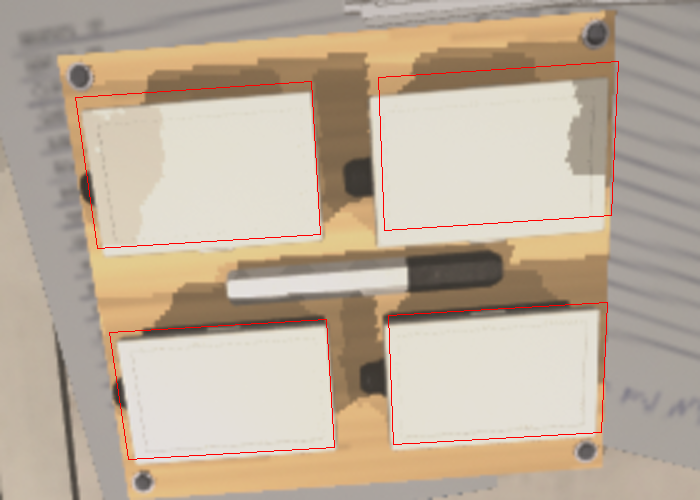

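The overlay is off by a few mm because the arm was still settling. I'll hold briefly and measure again.

apply_moves(
  commands=[
    [[0, 0, 0, 0], [0, 0, 0, 0], [0, 0, 0, 0], [0, 0, 0, 0]],
  ],
)

```text
clock: 1.4
eef_pos: [511.3, -295.1, 404.8]
eef_rot: [0.0, 0.707, 0.708, 0.0]
ft_force: [-0.0, -0.7, -1.3]
gripper_width: 0.1
```

Run:
```python
from h import *
s=get_state(); im=get_image("wrist");c=cam("wrist",s);print(s["eef_pos"],s["qd"].round(3),s["ft_force"])
np.save("w3.npy",im)
x,y,w,h=150,40,280,200
cv2.imwrite("pics/w3.png",cv2.resize(im[y:y+h,x:x+w],None,fx=2.5,fy=2.5))
```

```text
[ 511.30722749 -295.12680868  404.77634094] [-0.007  0.004 -0.002 -0.002 -0.003 -0.001] [-0.04704549 -0.65891897 -1.2896533 ]
```

View pics/w3.png

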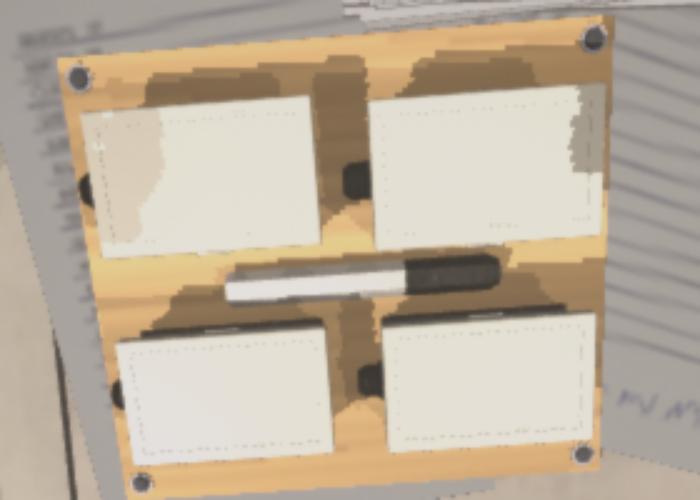

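Run:
```python
from h import *
s=get_state();c=cam("wrist",s)
Q={"UL":[(81,114),(310,97),(320,242),(103,258)],"UR":[(370,101),(604,85),(600,235),(376,249)],
"LL":[(118,343),(323,328),(333,451),(135,465)],"LR":[(384,326),(595,313),(597,440),(391,452)]}
for k,v in Q.items():
    w=np.array([ray(c,(p[0]/2.5+150,p[1]/2.5+40),50)[:2] for p in v])
    d=w[1]+w[2]-w[0]-w[3]; e=w[0]+w[1]-w[2]-w[3]
    print(k,w.mean(0).round(1),np.linalg.norm(d/2).round(1),np.linalg.norm(e/2).round(1),np.degrees(np.arctan2(d[1],d[0])).round(1))
def fit():
    pass
for n,pts in [("scene",[(243,198),(269,174),(292,188),(268,212)])]: pass
C=np.array([518.5,-257.5]);a=np.radians(3.6);u=np.array([np.cos(a),np.sin(a)]);v=np.array([-u[1],u[0]])
for n,box,f in [("scene",(205,145,120,105),5),("side",(200,170,130,85),5)]:
    im=get_image(n);c=cam(n,s)
    x,y,w,h=box;o=cv2.resize(im[y:y+h,x:x+w],None,fx=f,fy=f,interpolation=cv2.INTER_CUBIC)
    for i in(-1,1):
        for j in(-1,1):
            q=C+i*61*u+j*47.5*v
            if n=="scene":print(q.round(1))
            P=[(np.array(proj(c,[*(q+p*47.5*u+t*29.5*v),50]))-[x,y])*f for p,t in[(-1,-1),(1,-1),(1,1),(-1,1)]]
            cv2.polylines(o,[np.array(P).astype(int)],True,(0,0,255),1)
    cv2.imwrite(f"pics/p_{n}.png",o)
```

```text
UL [ 457.5 -213.1] 92.8 56.9 4.1
UR [ 574.8 -209. ] 94.3 58.2 3.6
LL [ 463.7 -306.5] 91.1 57.0 4.3
LR [ 582.3 -299.9] 93.1 58.3 3.6
[ 460.6 -308.7]
[ 454.6 -213.9]
[ 582.4 -301.1]
[ 576.4 -206.3]
```

View pics/p_scene.png

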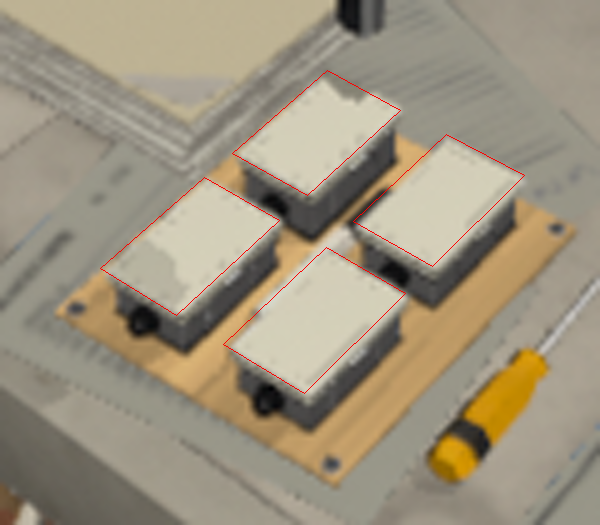

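View pics/p_side.png

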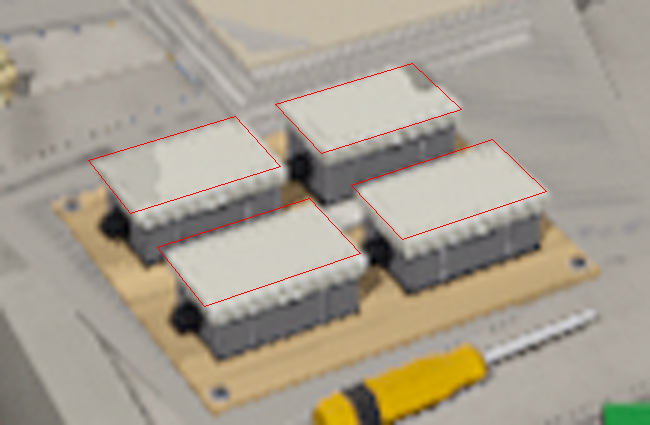

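The projections now agree with the scene, side and wrist views to within about 2–3 mm. Cover centres are roughly LL (462,-308), UL (456,-213.5), LR (582,-301) and UR (575.5,-208). I'll probe the far end of LL first.

apply_moves(
  commands=[
    [[-3, -4, 34, 0], [-4, -5, 38, 0], [-4, -6, 38, 0], [0, 0, 30, 0], [0, 0, 20, 0], [0, 0, 10, 0], [0, 0, 0, 0], [0, 0, 0, 0]],
  ],
)

```text
clock: 2.22
eef_pos: [496.3, -307.2, 235.4]
eef_rot: [0.0, 0.707, 0.707, 0.0]
ft_force: [0.5, 0.2, 0.1]
gripper_width: 0.1
```

apply_moves(
  commands=[
    [[0, 0, 3, 0], [0, 0, 1, 0], [0, 0, 0, 0]],
  ],
)

```text
clock: 2.47
eef_pos: [496.4, -307.3, 231.9]
eef_rot: [0.001, 0.707, 0.707, 0.0]
ft_force: [0.1, 0.9, -0.8]
gripper_width: 0.0
```

Run:
```python
from h import *
s=get_state();print(s["eef_pos"],s["ft_force"],s["ft_torque"])
im=get_image("wrist");cv2.imwrite("pics/w4.png",im)
im=get_image("side");cv2.imwrite("pics/s4.png",cv2.resize(im[150:260,180:340],None,fx=5,fy=5,interpolation=cv2.INTER_CUBIC))
```

```text
[ 496.41164644 -307.31411318  231.91082645] [ 0.06635589  0.91575907 -0.82791856] [-0.04537319 -0.00901419 -0.02280252]
```

View pics/s4.png

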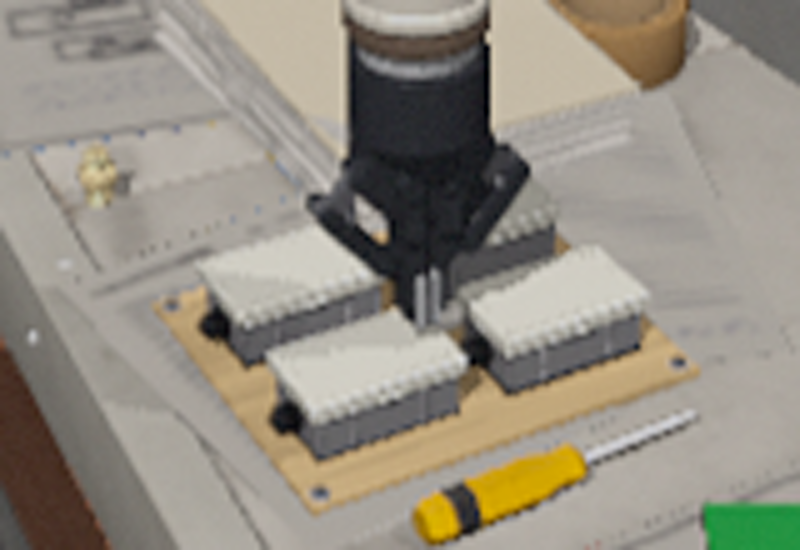

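View pics/w4.png

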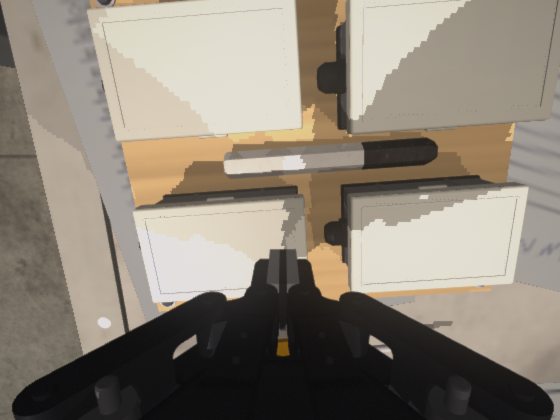

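Run:
```python
from h import *
s=get_state()
p=[*s["eef_pos"][:2],s["eef_pos"][2]-173]
for n in("side","wrist"): print(n,proj(cam(n,s),p), proj(cam(n,s),[p[0],p[1],50]))
print((proj(cam("side"),p)-[180,150])*5)
```

```text
side [263.30038754 214.04675095] [263.33111248 216.52064584]
wrist [283.73283611 264.47473092] [283.6418308  257.36031954]
[416.5019377  320.23375477]
```

The wrist view and the projection both put the tip over the far end of LL, about 34 mm from its middle. I'll lower it step by step.

apply_moves(
  commands=[
    [[0, 0, 2, 0], [0, 0, 1, 0], [0, 0, 1, 0], [0, 0, 0, 0], [0, 0, 0, 0]],
  ],
)

```text
clock: 2.98
eef_pos: [495.9, -307.0, 226.5]
eef_rot: [-0.0, 0.707, 0.707, -0.0]
ft_force: [-0.7, 0.7, -0.4]
gripper_width: -0.2
```

apply_moves(
  commands=[
    [[0, 0, 1, 0], [0, 0, 0, 0], [0, 0, 0, 0]],
  ],
)

```text
clock: 3.23
eef_pos: [496.0, -307.0, 225.6]
eef_rot: [-0.0, 0.707, 0.707, -0.0]
ft_force: [-0.4, 1.1, 1.0]
gripper_width: 0.1
```

apply_moves(
  commands=[
    [[0, 0, 1, 0], [0, 0, 0, 0], [0, 0, 0, 0]],
  ],
)

```text
clock: 3.48
eef_pos: [495.9, -307.0, 224.6]
eef_rot: [-0.0, 0.707, 0.707, 0.0]
ft_force: [-0.3, 0.1, 0.6]
gripper_width: 0.1
```

apply_moves(
  commands=[
    [[0, 0, 1, 0], [0, 0, 0, 0], [0, 0, 0, 0]],
  ],
)

```text
clock: 3.73
eef_pos: [496.0, -307.0, 223.6]
eef_rot: [-0.0, 0.707, 0.707, 0.0]
ft_force: [-0.6, 0.6, -0.0]
gripper_width: -0.2
```

apply_moves(
  commands=[
    [[0, 0, 1, 0], [0, 0, 0, 0], [0, 0, 0, 0]],
  ],
)

```text
clock: 3.98
eef_pos: [495.9, -307.0, 222.6]
eef_rot: [-0.0, 0.707, 0.707, -0.0]
ft_force: [-1.2, -0.1, 0.2]
gripper_width: 0.1
```

apply_moves(
  commands=[
    [[0, 0, 1, 0], [0, 0, 0, 0], [0, 0, 0, 0]],
  ],
)

```text
clock: 4.23
eef_pos: [496.0, -307.0, 221.6]
eef_rot: [-0.0, 0.707, 0.707, 0.0]
ft_force: [0.8, 0.1, -0.1]
gripper_width: 0.2
```

apply_moves(
  commands=[
    [[0, 0, 0.5, 0], [0, 0, 0, 0], [0, 0, 0, 0]],
  ],
)

```text
clock: 4.48
eef_pos: [496.0, -307.0, 221.2]
eef_rot: [-0.0, 0.707, 0.707, -0.0]
ft_force: [-0.5, -0.4, -0.6]
gripper_width: -0.1
```

apply_moves(
  commands=[
    [[0, 0, 0.5, 0], [0, 0, 0, 0], [0, 0, 0, 0]],
  ],
)

```text
clock: 4.73
eef_pos: [496.0, -307.0, 220.7]
eef_rot: [-0.0, 0.707, 0.707, 0.0]
ft_force: [-0.1, -0.6, -0.4]
gripper_width: -0.1
```

apply_moves(
  commands=[
    [[0, 0, 0.5, 0], [0, 0, 0, 0], [0, 0, 0, 0]],
  ],
)

```text
clock: 4.98
eef_pos: [496.0, -307.0, 220.2]
eef_rot: [-0.0, 0.707, 0.707, -0.0]
ft_force: [-0.0, 0.1, -0.1]
gripper_width: -0.2
```

apply_moves(
  commands=[
    [[0, 0, 0.5, 0], [0, 0, 0, 0], [0, 0, 0, 0]],
  ],
)

```text
clock: 5.23
eef_pos: [496.0, -307.0, 219.7]
eef_rot: [-0.0, 0.707, 0.707, -0.0]
ft_force: [-0.1, 0.5, 0.7]
gripper_width: -0.1
```

apply_moves(
  commands=[
    [[0, 0, 0.5, 0], [0, 0, 0, 0], [0, 0, 0, 0]],
  ],
)

```text
clock: 5.48
eef_pos: [496.0, -307.0, 219.2]
eef_rot: [-0.0, 0.707, 0.707, 0.0]
ft_force: [0.1, 0.5, -0.5]
gripper_width: -0.0
```

apply_moves(
  commands=[
    [[0, 0, 0.5, 0], [0, 0, 0, 0], [0, 0, 0, 0]],
  ],
)

```text
clock: 5.73
eef_pos: [496.0, -307.0, 218.7]
eef_rot: [0.0, 0.707, 0.707, 0.0]
ft_force: [-0.5, -0.3, -0.3]
gripper_width: -0.5
```

apply_moves(
  commands=[
    [[0, 0, 0.5, 0], [0, 0, 0, 0], [0, 0, 0, 0]],
  ],
)

```text
clock: 5.98
eef_pos: [496.0, -307.0, 218.6]
eef_rot: [-0.0, 0.707, 0.707, -0.0]
ft_force: [-1.1, 1.2, 4.7]
gripper_width: 0.2
```

Run:
```python
from h import *
s=get_state()
im=get_image("wrist");cv2.imwrite("pics/w5.png",cv2.resize(im[150:330,100:380],None,fx=2.8,fy=2.8))
im=get_image("side");cv2.imwrite("pics/s5.png",cv2.resize(im[175:250,200:320],None,fx=6,fy=6,interpolation=cv2.INTER_CUBIC))
```

```text
(no output)
```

View pics/s5.png

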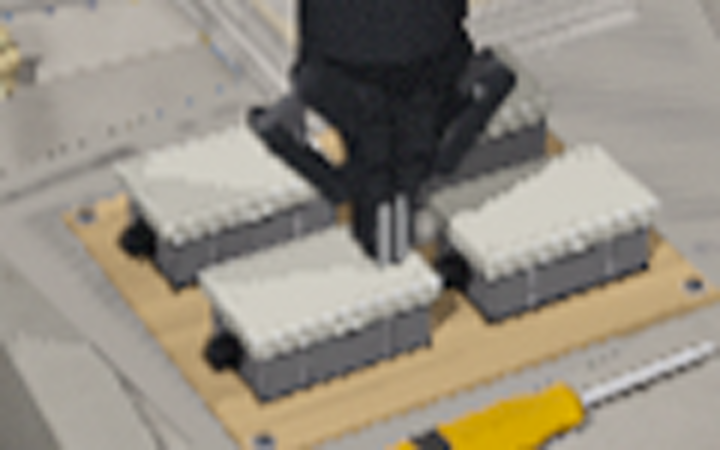

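View pics/w5.png

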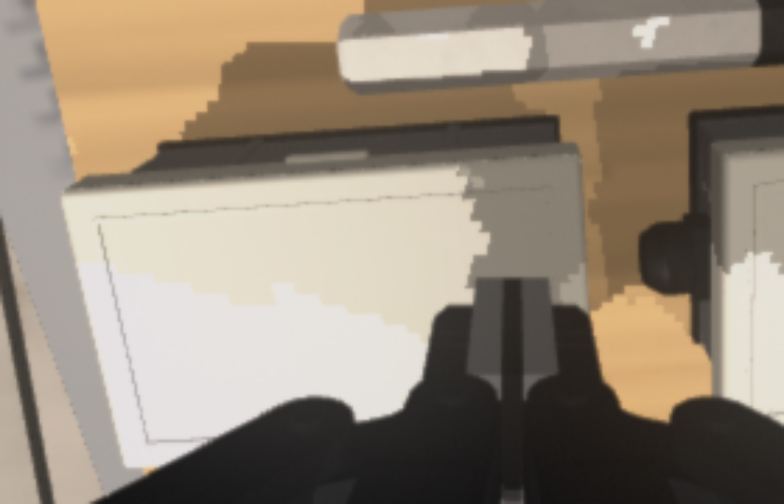

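Force appeared suddenly at tip height about 45.6 mm. A rock of around 1 N could be hidden in the sensor noise, so I'll compare the fixed views before pressing and now.

Run:
```python
from h import *
for n,(x,y,w,h) in {"side":(205,210,75,45),"scene":(225,190,70,50)}.items():
    a=cv2.imread(f"pics/{n}0.png");b=get_image(n);cv2.imwrite(f"pics/{n}_press1.png",b)
    f=8
    A,B=[cv2.resize(i[y:y+h,x:x+w],None,fx=f,fy=f,interpolation=cv2.INTER_CUBIC) for i in(a,b)]
    o=np.vstack([A,B]) if n=="side" else np.vstack([A,B]); 
    o=cv2.resize(o,None,fx=min(1,590/o.shape[0]),fy=min(1,590/o.shape[0]))
    cv2.imwrite(f"pics/cmp_{n}.png",o)
s=get_state();print(s["eef_pos"],s["ft_force"])
```

```text
[ 496.00340122 -307.0397667   218.62078225] [-1.45694369  2.30758109  5.78363503]
```

View pics/cmp_side.png

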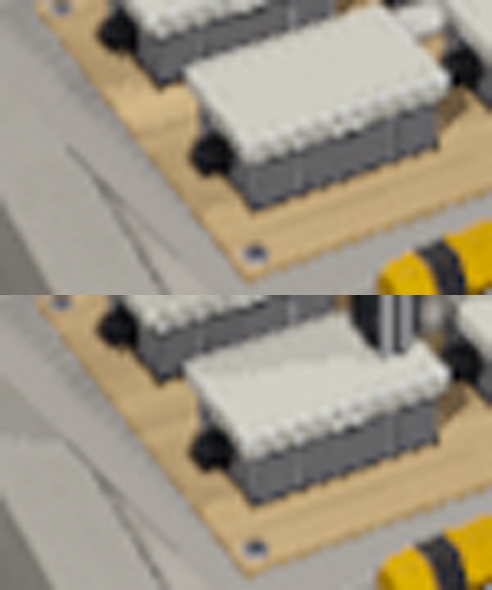

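View pics/cmp_scene.png

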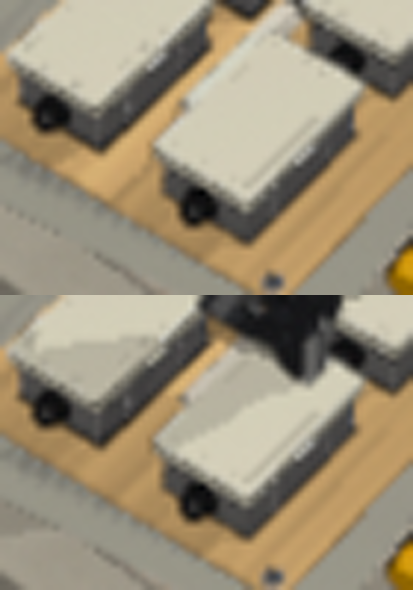

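```bash
cat > prof.py <<'E'
from h import *
def rows(im,x,r0,r1):
    g=cv2.cvtColor(im,cv2.COLOR_BGR2GRAY).astype(float)[r0:r1,x-1:x+2].mean(1)
    # drop from light skirt to dark wall
    t=145
    for i in range(len(g)-1):
        if g[i]>=t>g[i+1]: return round(r0+i+(g[i]-t)/(g[i]-g[i+1]),2)
E
python3 - <<'E'
from prof import *
a=cv2.imread("pics/side0.png");b=cv2.imread("pics/side_press1.png")
for x in range(244,272,3): print(x,rows(a,x,220,245),rows(b,x,220,245))
E
```

```text
244 233.74 233.8
247 232.59 232.63
250 231.74 231.78
253 230.53 230.59
256 229.85 229.88
259 229.03 229.06
262 227.23 227.28
265 226.14 226.21
268 225.26 225.28
271 224.33 224.35
```

The skirt edge in the side view moved less than 0.1 px along its whole length, so LL is home. Next is the near end of LR.

apply_moves(
  commands=[
    [[0, 0, -12, 0], [0, 0, -4, 0], [2, 26, 0, 0], [2, 26, 0, 0], [0, 0, 2, 0], [0, 0, 2, 0], [0, 0, 0, 0], [0, 0, 0, 0]],
  ],
)

```text
clock: 6.85
eef_pos: [547.2, -303.0, 229.8]
eef_rot: [-0.001, 0.707, 0.707, -0.0]
ft_force: [0.1, 0.9, 0.4]
gripper_width: -0.2
```

apply_moves(
  commands=[
    [[0, 0, 1, 0], [0, 0, 1, 0], [0, 0, 1, 0], [0, 0, 0, 0], [0, 0, 0, 0]],
  ],
)

```text
clock: 7.27
eef_pos: [547.8, -303.1, 227.1]
eef_rot: [-0.0, 0.707, 0.707, -0.0]
ft_force: [-0.2, 0.7, -0.6]
gripper_width: 0.0
```

apply_moves(
  commands=[
    [[0, 0, 1, 0], [0, 0, 0, 0], [0, 0, 0, 0]],
  ],
)

```text
clock: 7.52
eef_pos: [548.0, -303.0, 226.1]
eef_rot: [-0.0, 0.707, 0.707, 0.0]
ft_force: [-0.7, -0.0, 0.1]
gripper_width: -0.2
```

apply_moves(
  commands=[
    [[0, 0, 0.5, 0], [0, 0, 0.5, 0], [0, 0, 0, 0]],
  ],
)

```text
clock: 7.77
eef_pos: [548.0, -303.0, 225.1]
eef_rot: [-0.0, 0.707, 0.707, -0.0]
ft_force: [-0.4, 0.1, -0.8]
gripper_width: 0.3
```

apply_moves(
  commands=[
    [[0, 0, 0.5, 0], [0, 0, 0.5, 0], [0, 0, 0, 0]],
  ],
)

```text
clock: 8.02
eef_pos: [548.0, -303.0, 224.1]
eef_rot: [-0.0, 0.707, 0.707, -0.0]
ft_force: [-1.4, -0.6, -0.5]
gripper_width: 0.3
```

apply_moves(
  commands=[
    [[0, 0, 0.5, 0], [0, 0, 0, 0], [0, 0, 0, 0]],
  ],
)

```text
clock: 8.27
eef_pos: [548.0, -303.0, 223.6]
eef_rot: [-0.0, 0.707, 0.707, -0.0]
ft_force: [0.6, 0.6, 1.0]
gripper_width: -0.3
```

apply_moves(
  commands=[
    [[0, 0, 0.5, 0], [0, 0, 0, 0], [0, 0, 0, 0]],
  ],
)

```text
clock: 8.52
eef_pos: [548.0, -303.0, 223.2]
eef_rot: [-0.0, 0.707, 0.707, -0.0]
ft_force: [0.0, -0.6, 0.1]
gripper_width: -0.2
```

apply_moves(
  commands=[
    [[0, 0, 0.5, 0], [0, 0, 0, 0], [0, 0, 0, 0]],
  ],
)

```text
clock: 8.77
eef_pos: [547.9, -303.0, 222.7]
eef_rot: [-0.0, 0.707, 0.707, -0.0]
ft_force: [0.7, -0.4, 0.5]
gripper_width: 0.5
```

apply_moves(
  commands=[
    [[0, 0, 0.5, 0], [0, 0, 0, 0], [0, 0, 0, 0]],
  ],
)

```text
clock: 9.02
eef_pos: [548.0, -303.0, 222.2]
eef_rot: [-0.0, 0.707, 0.707, -0.0]
ft_force: [-0.5, 0.1, -0.0]
gripper_width: 0.2
```

apply_moves(
  commands=[
    [[0, 0, 0.5, 0], [0, 0, 0, 0], [0, 0, 0, 0]],
  ],
)

```text
clock: 9.27
eef_pos: [548.0, -303.0, 221.7]
eef_rot: [-0.0, 0.707, 0.707, 0.0]
ft_force: [0.5, 0.2, -0.0]
gripper_width: 0.1
```

apply_moves(
  commands=[
    [[0, 0, 0.5, 0], [0, 0, 0, 0], [0, 0, 0, 0]],
  ],
)

```text
clock: 9.52
eef_pos: [548.0, -303.0, 221.2]
eef_rot: [-0.0, 0.707, 0.707, 0.0]
ft_force: [-1.0, -0.1, 0.7]
gripper_width: -0.2
```

apply_moves(
  commands=[
    [[0, 0, 0.5, 0], [0, 0, 0, 0], [0, 0, 0, 0]],
  ],
)

```text
clock: 9.77
eef_pos: [548.0, -303.0, 220.7]
eef_rot: [-0.0, 0.707, 0.707, 0.0]
ft_force: [0.2, 0.7, -0.6]
gripper_width: 0.1
```

Run:
```python
from prof import *
a=cv2.imread("pics/side0.png");b=get_image("side");cv2.imwrite("pics/side_p2.png",b)
print(get_state()["ft_force"])
for x in range(284,309,3): print(x,rows(a,x,205,228),rows(b,x,205,228))
```

```text
[-0.63750049 -0.21557589  0.99796764]
284 219.65 219.67
287 218.71 218.73
290 217.75 217.79
293 216.39 216.41
296 216.04 216.06
299 214.26 214.28
302 213.24 213.28
305 212.2 212.21
308 211.91 211.98
```

No movement yet at tip height 47.7 mm, so I'll keep lowering.

apply_moves(
  commands=[
    [[0, 0, 0.5, 0], [0, 0, 0, 0], [0, 0, 0, 0]],
  ],
)

```text
clock: 10.07
eef_pos: [548.0, -303.0, 220.2]
eef_rot: [0.0, 0.707, 0.707, 0.0]
ft_force: [0.2, 1.5, 0.2]
gripper_width: 0.0
```

apply_moves(
  commands=[
    [[0, 0, 0.5, 0], [0, 0, 0, 0], [0, 0, 0, 0]],
  ],
)

```text
clock: 10.32
eef_pos: [548.0, -303.0, 220.1]
eef_rot: [-0.0, 0.707, 0.707, -0.0]
ft_force: [-2.6, 1.3, 4.3]
gripper_width: 0.0
```

apply_moves(
  commands=[
    [[0, 0, 0.5, 0], [0, 0, 0, 0], [0, 0, 0, 0]],
  ],
)

```text
clock: 10.57
eef_pos: [548.1, -303.1, 220.2]
eef_rot: [-0.0, 0.707, 0.707, -0.0]
ft_force: [-3.6, 3.3, 8.0]
gripper_width: 0.1
```

Run:
```python
from prof import *
a=cv2.imread("pics/side0.png");b=get_image("side");cv2.imwrite("pics/side_p2.png",b)
print(get_state()["ft_force"])
for x in range(284,309,3): print(x,rows(a,x,205,228),rows(b,x,205,228))
```

```text
[-3.8974167   1.6148043   7.46245306]
284 219.65 219.71
287 218.71 218.76
290 217.75 217.81
293 216.39 216.42
296 216.04 216.06
299 214.26 214.28
302 213.24 213.3
305 212.2 212.21
308 211.91 211.94
```

LR is home as well. Next is the near end of UR.

apply_moves(
  commands=[
    [[0, 0, -10, 0], [0, 0, -5, 0], [31, -2, 0, 0], [31, -2, 0, 0], [31, -2, 0, 0], [0, 0, 3, 0], [0, 0, 0, 0], [0, 0, 0, 0]],
  ],
)

```text
clock: 11.28
eef_pos: [542.2, -210.5, 231.5]
eef_rot: [0.001, 0.707, 0.707, -0.0]
ft_force: [-0.4, -0.5, 0.2]
gripper_width: -0.2
```

apply_moves(
  commands=[
    [[0, 0, 1, 0], [0, 0, 1, 0], [0, 0, 1, 0], [0, 0, 1, 0], [0, 0, 0, 0], [0, 0, 0, 0]],
  ],
)

```text
clock: 11.78
eef_pos: [541.9, -210.2, 227.0]
eef_rot: [-0.0, 0.707, 0.707, -0.0]
ft_force: [0.0, 0.1, -0.3]
gripper_width: 0.2
```

apply_moves(
  commands=[
    [[0, 0, 0.5, 0], [0, 0, 0.5, 0], [0, 0, 0, 0]],
  ],
)

```text
clock: 12.03
eef_pos: [542.0, -210.0, 226.1]
eef_rot: [-0.0, 0.707, 0.707, -0.0]
ft_force: [-0.4, -0.0, 0.5]
gripper_width: -0.2
```

apply_moves(
  commands=[
    [[0, 0, 0.5, 0], [0, 0, 0.5, 0], [0, 0, 0, 0]],
  ],
)

```text
clock: 12.28
eef_pos: [541.9, -210.0, 225.1]
eef_rot: [-0.0, 0.707, 0.707, -0.0]
ft_force: [-0.4, 0.3, 0.2]
gripper_width: 0.2
```

Run:
```python
from prof import *
a=cv2.imread("pics/side0.png");b=get_image("side");cv2.imwrite("pics/side_p3.png",b)
print(get_state()["ft_force"])
for x in range(266,293,3): print(x,rows(a,x,190,212),rows(b,x,190,212))
w=get_image("wrist");cv2.imwrite("pics/w6.png",w)
```

```text
[0.05892976 0.03260551 0.19918741]
266 201.6 202.65
269 200.75 201.45
272 199.83 200.22
275 198.91 199.11
278 198.2 198.12
281 196.87 197.16
284 196.03 195.15
287 194.98 194.38
290 194.24 193.15
```

View pics/w6.png

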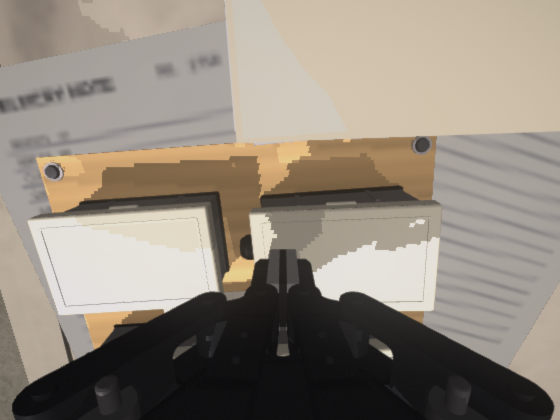

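UR rocks: its near end dips by about 1 px and the far end rises by about 1 px. I'll press that end slightly further until it lies on the rim.

apply_moves(
  commands=[
    [[0, 0, 0.5, 0], [0, 0, 0, 0], [0, 0, 0, 0]],
  ],
)

```text
clock: 12.63
eef_pos: [542.0, -210.0, 224.7]
eef_rot: [-0.0, 0.707, 0.707, -0.0]
ft_force: [0.0, -0.5, -0.2]
gripper_width: 0.1
```

apply_moves(
  commands=[
    [[0, 0, 0.4, 0], [0, 0, 0, 0], [0, 0, 0, 0]],
  ],
)

```text
clock: 12.88
eef_pos: [542.0, -210.0, 224.4]
eef_rot: [0.0, 0.707, 0.707, 0.0]
ft_force: [0.1, 0.1, 0.3]
gripper_width: -0.2
```

Run:
```python
from prof import *
a=cv2.imread("pics/side0.png");b=get_image("side");cv2.imwrite("pics/side_p4.png",b)
print(get_state()["ft_force"])
for x in range(266,293,3): print(x,rows(a,x,190,212),rows(b,x,190,212))
```

```text
[-0.17029313  0.57869082  1.01259032]
266 201.6 203.22
269 200.75 201.59
272 199.83 200.23
275 198.91 199.47
278 198.2 198.11
281 196.87 196.95
284 196.03 195.3
287 194.98 193.56
290 194.24 193.13
```

apply_moves(
  commands=[
    [[0, 0, 0.4, 0], [0, 0, 0, 0], [0, 0, 0, 0]],
  ],
)

```text
clock: 13.18
eef_pos: [542.1, -210.0, 224.2]
eef_rot: [0.0, 0.707, 0.707, 0.0]
ft_force: [-0.7, 1.1, 3.2]
gripper_width: 0.2
```

Run:
```python
from prof import *
a=cv2.imread("pics/side0.png");b=get_image("side")
print(get_state()["ft_force"])
for x in range(266,293,3): print(x,rows(a,x,190,212),rows(b,x,190,212))
```

```text
[-1.11780163  0.04342675  3.50000905]
266 201.6 203.09
269 200.75 201.6
272 199.83 200.26
275 198.91 199.48
278 198.2 198.46
281 196.87 197.17
284 196.03 195.19
287 194.98 194.04
290 194.24 193.21
```

UR is bottomed on its rim at 3.5 N and tilted, so it is the loose cover. I'll lift off and hover over its middle.

apply_moves(
  commands=[
    [[0, 0, -5, 0], [0, 0, -5, 0], [1, 17, 0, 0], [1, 17, 0, 0], [0, 0, 0, 0], [0, 0, 0, 0], [0, 0, 0, 0]],
  ],
)

```text
clock: 13.82
eef_pos: [575.4, -207.9, 233.7]
eef_rot: [-0.0, 0.707, 0.707, -0.0]
ft_force: [-0.1, 0.1, -0.1]
gripper_width: 0.2
```

Run:
```python
from prof import *
a=cv2.imread("pics/side0.png");b=get_image("side")
for x in range(266,293,3): print(x,rows(a,x,190,212),rows(b,x,190,212))
s=get_state();w=get_image("wrist");print(s["eef_pos"],s["ft_force"])
c=cam("wrist",s);p=s["eef_pos"]
for q in[(p[0],p[1],p[2]-173),(p[0],p[1],53)]: print(proj(c,q))
cv2.imwrite("pics/w7.png",w)
```

```text
266 201.6 201.88
269 200.75 201.08
272 199.83 200.06
275 198.91 199.1
278 198.2 198.25
281 196.87 197.07
284 196.03 195.95
287 194.98 194.77
290 194.24 194.39
[ 575.27607924 -207.95908971  233.62200462] [ 0.34386288  0.76381565 -0.56873559]
[284.4469157  264.89981133]
[284.36405222 258.5536672 ]
```

View pics/w7.png

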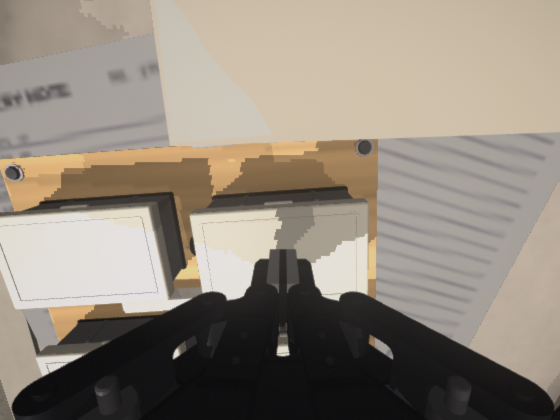

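It has returned to level, and the tip projects to (284,259), within about 2 px of the cover centre at (282,256). I'll press the middle now.

apply_moves(
  commands=[
    [[0, 0, 2, 0], [0, 0, 2, 0], [0, 0, 1, 0], [0, 0, 0, 0], [0, 0, 0, 0]],
  ],
)

```text
clock: 14.33
eef_pos: [575.9, -208.0, 228.7]
eef_rot: [-0.0, 0.707, 0.707, -0.0]
ft_force: [-0.1, 0.6, 0.4]
gripper_width: -0.1
```

apply_moves(
  commands=[
    [[0, 0, 0.5, 0], [0, 0, 0.5, 0], [0, 0, 0, 0], [0, 0, 0, 0]],
  ],
)

```text
clock: 14.67
eef_pos: [576.0, -208.0, 227.9]
eef_rot: [-0.0, 0.707, 0.707, -0.0]
ft_force: [0.2, 0.5, -0.6]
gripper_width: 0.0
```

apply_moves(
  commands=[
    [[0, 0, 0.5, 0], [0, 0, 0, 0], [0, 0, 0, 0]],
  ],
)

```text
clock: 14.92
eef_pos: [576.0, -208.0, 227.3]
eef_rot: [-0.0, 0.707, 0.707, -0.0]
ft_force: [-0.2, -0.0, -1.0]
gripper_width: 0.5
```

apply_moves(
  commands=[
    [[0, 0, 0.5, 0], [0, 0, 0, 0], [0, 0, 0, 0]],
  ],
)

```text
clock: 15.17
eef_pos: [576.1, -208.0, 227.0]
eef_rot: [0.0, 0.707, 0.707, 0.0]
ft_force: [0.2, -0.2, 1.8]
gripper_width: 0.0
```

Contact made. I'll press harder in 0.4 mm steps.

apply_moves(
  commands=[
    [[0, 0, 0.4, 0], [0, 0, 0, 0], [0, 0, 0, 0]],
  ],
)

```text
clock: 15.42
eef_pos: [576.1, -208.1, 226.8]
eef_rot: [0.0, 0.707, 0.707, 0.0]
ft_force: [0.6, 1.0, 2.5]
gripper_width: -0.0
```

apply_moves(
  commands=[
    [[0, 0, 0.4, 0], [0, 0, 0, 0], [0, 0, 0, 0]],
  ],
)

```text
clock: 15.67
eef_pos: [576.2, -208.1, 226.6]
eef_rot: [0.0, 0.707, 0.707, 0.0]
ft_force: [1.1, 0.6, 5.0]
gripper_width: -0.0
```

apply_moves(
  commands=[
    [[0, 0, 0.4, 0], [0, 0, 0, 0], [0, 0, 0, 0]],
  ],
)

```text
clock: 15.92
eef_pos: [576.2, -208.1, 226.3]
eef_rot: [0.0, 0.707, 0.707, 0.0]
ft_force: [-1.3, 2.4, 7.3]
gripper_width: -0.3
```

apply_moves(
  commands=[
    [[0, 0, 0.4, 0], [0, 0, 0, 0], [0, 0, 0, 0]],
  ],
)

```text
clock: 16.17
eef_pos: [576.0, -207.9, 225.2]
eef_rot: [0.0, 0.707, 0.707, 0.0]
ft_force: [0.8, 0.8, 1.7]
gripper_width: 0.4
```

apply_moves(
  commands=[
    [[0, 0, 0.4, 0], [0, 0, 0, 0], [0, 0, 0, 0]],
  ],
)

```text
clock: 16.42
eef_pos: [576.1, -208.0, 225.0]
eef_rot: [0.0, 0.707, 0.707, 0.0]
ft_force: [0.2, 1.1, 4.1]
gripper_width: -0.0
```

apply_moves(
  commands=[
    [[0, 0, 0.4, 0], [0, 0, 0, 0], [0, 0, 0, 0]],
  ],
)

```text
clock: 16.67
eef_pos: [576.1, -208.1, 224.7]
eef_rot: [0.0, 0.707, 0.707, 0.0]
ft_force: [-0.4, 1.9, 3.9]
gripper_width: -0.0
```

apply_moves(
  commands=[
    [[0, 0, 0.4, 0], [0, 0, 0, 0], [0, 0, 0, 0]],
  ],
)

```text
clock: 16.92
eef_pos: [576.1, -208.1, 224.1]
eef_rot: [0.0, 0.707, 0.707, 0.0]
ft_force: [1.3, 1.0, 4.2]
gripper_width: 0.2
```

apply_moves(
  commands=[
    [[0, 0, 0.4, 0], [0, 0, 0, 0], [0, 0, 0, 0]],
  ],
)

```text
clock: 17.17
eef_pos: [575.5, -207.9, 222.8]
eef_rot: [-0.001, 0.707, 0.707, -0.0]
ft_force: [-0.2, 0.4, 0.1]
gripper_width: 0.1
```

Both sides appear to have gone. I'll press on to confirm it stops firmly.

apply_moves(
  commands=[
    [[0, 0, 0.5, 0], [0, 0, 0, 0], [0, 0, 0, 0]],
  ],
)

```text
clock: 17.42
eef_pos: [575.7, -207.9, 222.7]
eef_rot: [-0.0, 0.707, 0.707, -0.0]
ft_force: [-0.8, 0.5, -0.4]
gripper_width: -0.3
```

apply_moves(
  commands=[
    [[0, 0, 0.4, 0], [0, 0, 0, 0], [0, 0, 0, 0]],
  ],
)

```text
clock: 17.67
eef_pos: [576.0, -208.0, 222.7]
eef_rot: [-0.0, 0.707, 0.707, -0.0]
ft_force: [-1.0, 0.1, 0.5]
gripper_width: 0.3
```

Run:
```python
from prof import *
a=cv2.imread("pics/side0.png");b=get_image("side");s=get_state();print(s["eef_pos"],s["ft_force"])
for x in range(266,293,3): print(x,rows(a,x,190,212),rows(b,x,190,212))
```

```text
[ 575.96104704 -207.99485004  222.73150722] [ 0.40960332  0.0828503  -0.08619802]
266 201.6 203.03
269 200.75 202.01
272 199.83 201.06
275 198.91 200.06
278 198.2 199.54
281 196.87 198.56
284 196.03 197.34
287 194.98 196.21
290 194.24 195.63
```

The skirt dropped evenly by about 1.3 px, so the cover is level. I'll press until it stops firmly.

apply_moves(
  commands=[
    [[0, 0, 0.5, 0], [0, 0, 0, 0], [0, 0, 0, 0]],
  ],
)

```text
clock: 17.97
eef_pos: [576.0, -208.0, 222.4]
eef_rot: [0.0, 0.707, 0.707, 0.0]
ft_force: [0.4, -0.8, 0.1]
gripper_width: 0.4
```

apply_moves(
  commands=[
    [[0, 0, 0.4, 0], [0, 0, 0, 0], [0, 0, 0, 0]],
  ],
)

```text
clock: 18.22
eef_pos: [576.1, -208.0, 222.3]
eef_rot: [0.0, 0.707, 0.707, 0.0]
ft_force: [-2.0, 0.5, 5.0]
gripper_width: 0.1
```

apply_moves(
  commands=[
    [[0, 0, 0.4, 0], [0, 0, 0, 0], [0, 0, 0, 0]],
  ],
)

```text
clock: 18.47
eef_pos: [576.1, -208.1, 222.3]
eef_rot: [0.0, 0.707, 0.707, -0.0]
ft_force: [-3.1, 1.3, 6.9]
gripper_width: 0.0
```

apply_moves(
  commands=[
    [[0, 0, 0.4, 0], [0, 0, 0, 0], [0, 0, 0, 0]],
  ],
)

```text
clock: 18.72
eef_pos: [576.1, -208.1, 222.3]
eef_rot: [-0.0, 0.707, 0.707, -0.0]
ft_force: [-4.8, 2.6, 10.2]
gripper_width: 0.2
```

apply_moves(
  commands=[
    [[0, 0, -5, 0], [0, 0, -15, 0], [0, 0, -30, 0], [0, 0, -30, 0], [0, 0, -20, 0], [0, 0, 0, 0], [0, 0, 0, 0], [0, 0, 0, 0]],
  ],
)

```text
clock: 19.38
eef_pos: [575.6, -207.8, 319.9]
eef_rot: [-0.001, 0.707, 0.707, -0.0]
ft_force: [-0.4, 0.3, -0.4]
gripper_width: 0.2
```

Run:
```python
from prof import *
a=cv2.imread("pics/side0.png");b=get_image("side");s=get_state();print(s["eef_pos"],s["ft_force"])
for nm,xs,r in[("UR",range(266,293,3),(190,212)),("LR",range(284,309,6),(205,228)),("LL",range(244,272,6),(220,245)),("UL",range(215,250,4),(205,226))]:
    print(nm,[(rows(a,x,*r),rows(b,x,*r)) for x in xs])
cv2.imwrite("pics/s9.png",cv2.resize(b[150:260,170:350],None,fx=4.4,fy=4.4,interpolation=cv2.INTER_CUBIC))
```

```text
[ 575.45872833 -207.72297712  319.22859123] [-0.39645444  1.08941551 -0.41108808]
UR [(np.float64(201.6), np.float64(203.09)), (np.float64(200.75), np.float64(202.02)), (np.float64(199.83), np.float64(201.05)), (np.float64(198.91), np.float64(200.07)), (np.float64(198.2), np.float64(199.57)), (np.float64(196.87), np.float64(198.58)), (np.float64(196.03), np.float64(197.37)), (np.float64(194.98), np.float64(196.21)), (np.float64(194.24), np.float64(195.63))]
LR [(np.float64(219.65), np.float64(219.69)), (np.float64(217.75), np.float64(217.81)), (np.float64(216.04), np.float64(216.06)), (np.float64(213.24), np.float64(213.28)), (np.float64(211.91), np.float64(211.94))]
LL [(np.float64(233.74), np.float64(233.77)), (np.float64(231.74), np.float64(231.76)), (np.float64(229.85), np.float64(229.89)), (np.float64(227.23), np.float64(227.27)), (np.float64(225.26), np.float64(225.31))]
UL [(np.float64(209.55), np.float64(209.6)), (np.float64(212.69), np.float64(212.83)), (np.float64(208.57), np.float64(208.59)), (np.float64(213.65), np.float64(213.66)), (np.float64(214.05), np.float64(214.09)), (np.float64(212.64), np.float64(212.69)), (np.float64(211.4), np.float64(211.44)), (np.float64(210.46), np.float64(210.47)), (np.float64(208.49), np.float64(208.53))]
```

View pics/s9.png

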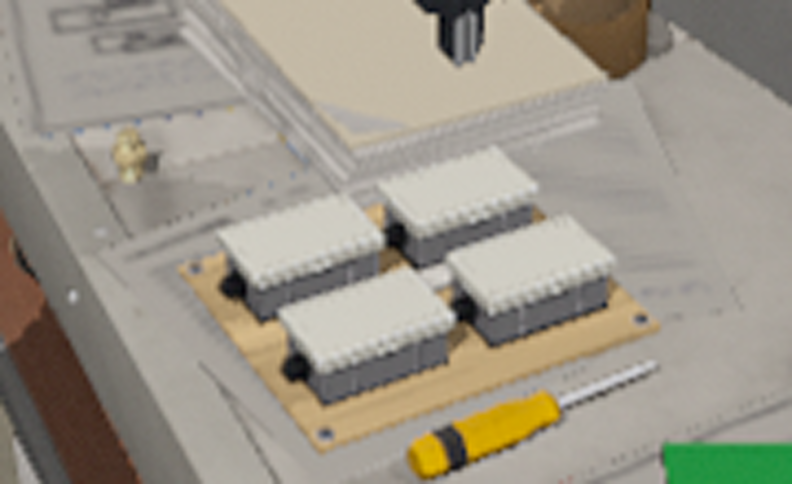

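The picture shows all four covers level, the fitting and screwdriver where they were, and the gripper clear. UR stayed down after release and the other covers haven't moved. Signing off.

```bash
python3 -c "
from bench import *
print(sign_off())"
```

```text
the job is handed in; nothing more can be done
None
```

I found the loose cover, snapped it home and handed the job in at about 19.4 s. It was the far-left one as seen from the robot, on the box at about x 576, y −208.

- **Finding it:** I pressed near a short end of the near-right and far-right covers with up to about 8 N. Both held firm, and their edges moved less than 0.1 px in the side camera. The far-left cover rocked: its near end dipped about 1.5 px and its far end rose about 1 px. It rested on its rim at about 3.5 N and lay level again when released.
- **Snapping it home:** I pressed its middle, and it gave in two stages with readings of up to about 7 N. The fingertip went down about 4.8 mm in all, and the cover then held firm at about 10 N.
- **Last checks:** After I lifted clear, the cover stayed down evenly, about 1.3 px along its whole length. The other three covers moved no more than about 0.1 px. The fitting and the screwdriver look undisturbed; the marker is mostly hidden in that last view, so I didn't check its position.
- **Not checked or in doubt:**
  - I did not press the fourth cover (near-left), because the loose one turned up third.
  - The highest snap reading was slightly below the stated 8–15 N, but I only had force readings at the end of each move, so the real peak may have been missed.
  - My first position estimates were about 4 mm off because the arm was still settling. I measured again before pressing anything.

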